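Draw a shelf's wall rail tight with two cam locks

ROBOT

A 6-joint arm with a two-finger parallel gripper is mounted at the origin on a cart in front of the work surface, level with it; the furniture and walls round the work are solid. World frame = base frame: x ahead of the robot, y to its left, z up, the work surface at z = 0. Lengths are in m, angles in rad, forces in N, time in s.
With the tool pointing down it reaches from about 0.375 to 0.9 m from the base axis. Payload 3.1 kg.
Tool frame: the origin (TCP) lies between the finger pads; the fingertips stand 8 mm ahead of it and the grasp point (between the pads) lies 11 mm behind it; z points along the fingers, y is the line along which they close (so a half turn about z gives the same grasp; the last joint's range is limited). The gripper opens to 87 mm and grips with 3 to 60 N. Pads are 19 mm wide; open, the fingers measure 117 mm over their backs; the gripper's body (75 mm by 190 mm) begins 51 mm behind the grasp point.
Start: joints at [1.008, 0.527, 1.433, -0, 1.181, -0.178], TCP at [0.234, 0.58, 0.231] pointing down, gripper open.
Joint ranges: [-3.08, 3.08], [-0.75, 2.2], [0.22, 2.44], [-1.43, 4.57], [0, 2.65], [-2.85, 2.85]. Speed limits (rad/s): [2.79, 2.79, 3.14, 3.14, 3.14, 3.14].

INTERFACE

Orientations are given as a unit quaternion [x, y, z, w].
In Python, from rig import robot, vision, job gives the robot as it stands.
- The arm moves only by the shell command python3 -m handwheel 'ROWS' [OPENING] [FORCE]. ROWS is JSON, a list of rows, each a list of 4 numbers: the shift along the tool's x, y, z as a fraction of full scale, then the turn about the tool's z as a fraction of full scale. A call has 1 to 20 rows; each row is the pose to reach, as a shift and turn from the pose commanded when the call began, along the tool's axes at that moment, turning the shorter way round; what a row does not reach only later rows make up. Full scale, the value 1, is 300 mm for a shift and 2 pi rad for a turn. A row lasts 1/12 s, in which the tool goes at most 41.7 mm and 7.16 degrees, less where a joint would pass 70% of its speed; a pose out of reach is approached as far as the arm can. A call with a number of a shift or a turn outside -1 to 1 is refused whole. A call with a gripper value outside its range is refused whole. OPENING is the opening in per cent of the stroke, from 0 (shut) to 100 (fully open), set as the call begins (- or left out, the last holds). The fingers move at their own pace and stop on an object; FORCE is the grip in N (left out, the last holds). Time passes only in rows, so rows that repeat a pose let the fingers close. It gives the time, the measured TCP pose, the force, the opening and the grip force at its end, in the units of the state.
- robot.get_obs(): the state, without advancing time (a new reading comes with each control period).
- vision.camera(name): name is "scene" or "top"; returns a dict with "frame" (480x640x3 uint8, red, green, blue), "K" (3x3 intrinsics, pixels), "cam_to_world" (4x4, takes a point from camera to world coordinates). Camera axes: x right, y down, z forward; pixel columns grow to the right and rows downward; lengths in m; the calibration is good to about 2 mm. A picture is of the moment at which its call begins. There is no depth.
- job.hand_in(): hands the job in; it is judged then, once.
Trained networks look in the newest picture that a camera, given by its name, has taken for a name from the list of things; names that differ only in an ending like _2 or _b are one class to them, and where a whole thing is asked for, a point or a joint stands for the part that bears it (a point fixed in the world has none). Each returns a list of dicts, best first, with "conf" (0 to 1); they miss things now and then, are a little off and sometimes report something else, mostly with a low value. They report only what shows in the picture. A call takes as long as a camera call. They do not tell look-alikes from the thing itself.
- vision.look_for(camera, label): "point" ([row, column] in pixels, amid what is visible of it).
- vision.outline_of(camera, label): "mask" (480x640 bool, what is visible of it) and "point" ([row, column] in pixels, amid what is visible of it).
The state is a dict: "time": time; "q": joint angles; "joint_velocities": joint speeds; "joint_torque": joint torques, N m; "position": TCP position; "tool_rot": TCP orientation; "ft_force": force on the tool from outside, world axes, zero at the start; "moment": the same for the moment, N m; "grip_width": finger opening in m; "grip_force": force on a finger pad.
Only numpy, scipy, OpenCV 4.12 (cv2) and the standard library are available. Lean on these libraries where they do the work, as an engineer would, in place of code of your own. Each camera call takes 0.05 s, during which the arm holds its last target. There are 200 camera calls.

TASK

The wall rail of the shelf that lies upside down on the worktop stands a few millimetres off on its springy seal. Drop one cam lock into each of the board's two bores, red end of the wing towards the rail, until its flange lies on the board; then turn each cam a quarter turn clockwise, so that its wing lies along the rail and the rail is drawn tight against the board at both ends. Leave the other things on the worktop where they are.

Things in the scene. Friction and masses are not known exactly. Their poses are not given: they have to be found in the camera images.
- board: Light wooden shelf board lying upside down on a grey non-slip mat, which holds it fast: 160 mm (x) by 280 mm (y), 36 mm thick. Origin under its centre on the worktop; x points to the rail along its far edge, y to the robot's left, z up. The two bores lie at x = 16 mm, y = +100 and -100 mm.
- bore_left (a point): Centre of the mouth of the left (+y) cam bore, in the board's upper face: 46 mm across, 28 mm deep, 3 mm chamfer, 64 mm from the edge at the rail. The rail's T-bolt, 5 mm thick, enters it 17 mm below the mouth; its upright 6 mm cross pin stands 10 to 15 mm from the bore's centre towards the rail.
- bore_right (a point): Centre of the mouth of the right (-y) cam bore, in the board's upper face: 46 mm across, 28 mm deep, 3 mm chamfer, 64 mm from the edge at the rail. The rail's T-bolt, 5 mm thick, enters it 17 mm below the mouth; its upright 6 mm cross pin stands 10 to 15 mm from the bore's centre towards the rail.
- cam_a_mid (a point): Steel cam lock, loose, 51 mm tall, 90 g, standing on its foot: a round body 44 mm across (43 below) and 26 mm long, hollow and open below, then a flange 52 mm across, 3 mm thick, then a black wing. This point is on the axis, 25.5 mm above the foot; z up, x along the wing to its red end. Below that end the body's side is open, 18 degrees each way, for the T-bolt. Seated, this point is 0.5 mm below the board's upper face.
- cam_a_wing (a point): Centre of the first cam's wing, the part to hold it by: an upright bar 40 mm long (along x), 12 mm thick (along y), 22 mm high, rising from the flange; this point is 40 mm above the cam's foot. Only the end at +x is red.
- cam_b_mid (a point): The other cam lock, identical to the first; this point lies in it likewise (on the axis, 25.5 mm above the foot, x to the wing's red end, z up).
- cam_b_wing (a point): Centre of the other cam's wing, the part to hold it by: an upright bar 40 mm long (along x), 12 mm thick (along y), 22 mm high, rising from the flange; this point is 40 mm above the cam's foot. Only the end at +x is red.
- rail: Wooden rail, 260 mm long, 18 thick, 66 high, along the board's far edge; its origin, under the middle between the T-bolts' pins, is 54 mm from its face. A seal springs it 4 mm off; an end takes 5 N to pull home and springs back if merely pushed. A seated cam, turned clockwise from above, pulls its end in from about 40 to 85 degrees, then holds it up to a stop at 115; under 0.5 N m, stays when let go.
- rail_left_end (a point): Point on the rail's inner face at its left (+y) end, 128 mm from its middle, level with the board's upper face. In the board's frame at x = 80 mm when the joint is closed there, at about 84 mm at the start.
- rail_right_end (a point): Point on the rail's inner face at its right (-y) end, 128 mm from its middle, level with the board's upper face. In the board's frame at x = 80 mm when the joint is closed there, at about 84 mm at the start.
- cooker: White electric pressure cooker, fixed, 322x376 mm, 319 mm high, with side handles, behind where the cams stand and to the right of the board: an obstacle to move round when carrying the cams (its front is at least 80 mm behind a cam's axis). Origin under its centre.
- hex_key: The black hex key, 34x94x9 mm, lying flat: a bystander, to be left alone. Origin under its centre.
- lighter: The green lighter, 24x78x12 mm, lying flat: a bystander, to be left alone. Origin under its centre.
- tape_1: The roll of black tape, 57 mm across, 19 mm high, lying flat: a bystander, to be left alone. Origin under its centre.
- tape_measure: The tape measure, 32x84 mm, standing 66 mm high: a bystander, to be left alone. Origin under its centre.
Not all that is in view belongs to the job. Leave any purple look-alike of the part that bears cam_b_mid alone.

How it is judged:
By the outcome, as a careful person would: the job done as asked, in the order asked, and still so for the second after the job is handed in, with the robot touching nothing.
It also fails if it takes over 72 s, if anything falls off the work surface, if the arm or the gripper's body presses on something with over 40 N, if the wrist force passes 120 N, or if a joint passes its speed limit or range.

## Working session

There is one attempt and no reset: what is moved stays moved. The work goes in short steps, Python scripts to look and compute and a shell command to move; the robot and the scene stay as the last step left them, time stands still between calls to the robot, and variables do not carry over. Pictures are saved under pics/ and viewed, at most 10 in all, crops included, and the job is handed in when it is done.

```bash
mkdir -p pics; cat > h.py <<'E'
import numpy as np,cv2
from rig import robot,vision,job
def snap(n,f=None):
    c=vision.camera(n)
    if f: cv2.imwrite('pics/'+f,c['frame'][:,:,::-1])
    return c
def ray(c,rc,z):
    d=np.linalg.inv(c['K'])@[rc[1],rc[0],1]; T=np.array(c['cam_to_world']); d=T[:3,:3]@d; o=T[:3,3]
    return o+d*(z-o[2])/d[2]
def proj(c,p):
    T=np.linalg.inv(c['cam_to_world']); q=np.array(c['K'])@(T[:3,:3]@p+T[:3,3]); return q[1]/q[2],q[0]/q[2]
E
python3 - <<'E'
from h import *
o=robot.get_obs(); print({k:np.round(v,3) for k,v in o.items()})
zs=dict(bore_left=.036,bore_right=.036,cam_a_mid=.0255,cam_a_wing=.04,cam_b_wing=.04,rail_left_end=.036,rail_right_end=.036,rail=.066,board=.036,cooker=.2,hex_key=.005,lighter=.006,tape_1=.01,tape_measure=.03)
for n in('top','scene'):
    c=snap(n,n+'0.png'); print(n,np.round(c['cam_to_world'],2)[:3,3])
    for l,z in zs.items():
        for d in vision.look_for(n,l)[:4]: print(l,round(d['conf'],2),np.round(d['point']),np.round(ray(c,d['point'],z),3)[:2])
E
```

```text
{'time': np.float64(0.0), 'q': array([ 1.009,  0.528,  1.434,  0.   ,  1.181, -0.179]), 'joint_velocities': array([-0.   ,  0.001,  0.002, -0.001, -0.001,  0.001]), 'joint_torque': array([  0.   , -44.004, -17.659,   0.063,   0.058,  -0.   ]), 'position': array([0.234, 0.579, 0.23 ]), 'tool_rot': array([ 0.191,  0.982, -0.001, -0.   ]), 'ft_force': array([-0.061, -0.119,  0.429]), 'moment': array([ 0.048,  0.013, -0.017]), 'grip_force': np.float64(0.0), 'grip_width': np.float64(0.087)}
top [ 0.43 -0.17  1.58]
bore_left 0.91 [237. 203.] [0.567 0.198]
bore_left 0.5 [241. 404.] [ 0.552 -0.442]
bore_right 0.66 [236. 204.] [0.568 0.193]
bore_right 0.51 [274. 343.] [ 0.449 -0.246]
bore_right 0.2 [286. 307.] [ 0.411 -0.133]
cam_a_mid 0.58 [283. 303.] [ 0.419 -0.118]
cam_a_wing 0.49 [285. 307.] [ 0.413 -0.133]
cam_b_wing 0.53 [268. 486.] [ 0.468 -0.7  ]
cam_b_wing 0.51 [271. 343.] [ 0.458 -0.246]
rail_left_end 0.95 [210. 201.] [0.651 0.204]
rail_right_end 0.73 [288. 281.] [ 0.405 -0.052]
rail_right_end 0.72 [208. 203.] [0.657 0.2  ]
rail_right_end 0.2 [237. 203.] [0.566 0.198]
rail 0.79 [210. 206.] [0.646 0.183]
rail 0.65 [270. 342.] [ 0.459 -0.242]
rail 0.48 [290. 368.] [ 0.399 -0.323]
tape_1 0.45 [291. 378.] [ 0.395 -0.36 ]
tape_measure 0.78 [241. 404.] [ 0.553 -0.442]
scene [-0.4  -0.75  1.18]
bore_left 0.69 [205. 204.] [0.566 0.196]
bore_left 0.61 [284. 266.] [ 0.397 -0.136]
bore_right 0.66 [208. 207.] [0.563 0.182]
cam_a_mid 0.86 [282. 266.] [ 0.413 -0.127]
cam_a_wing 0.83 [285. 268.] [ 0.397 -0.144]
cam_b_wing 0.68 [360. 490.] [ 0.46  -0.714]
cam_b_wing 0.59 [286. 312.] [ 0.448 -0.245]
rail_left_end 0.71 [187. 224.] [0.663 0.194]
rail_right_end 0.96 [186. 224.] [0.669 0.198]
rail 0.59 [182. 222.] [0.655 0.191]
board 0.63 [204. 205.] [0.574 0.197]
hex_key 0.69 [206. 203.] [0.589 0.222]
hex_key 0.63 [231. 288.] [ 0.624 -0.064]
lighter 0.51 [275. 238.] [ 0.408 -0.035]
tape_1 0.87 [322. 335.] [ 0.397 -0.342]
```

View pics/top0.png

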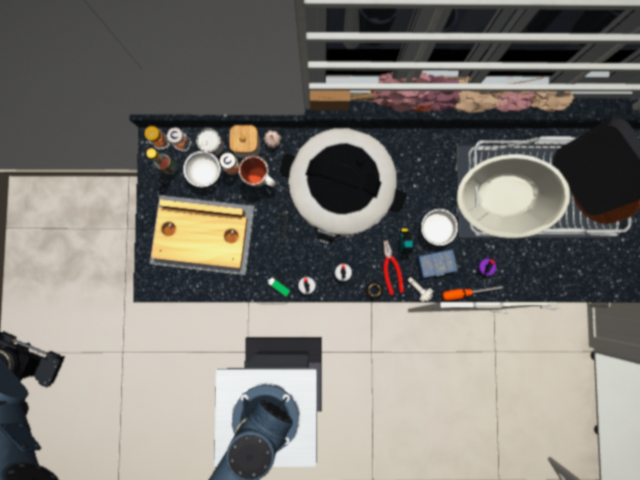

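View pics/scene0.png

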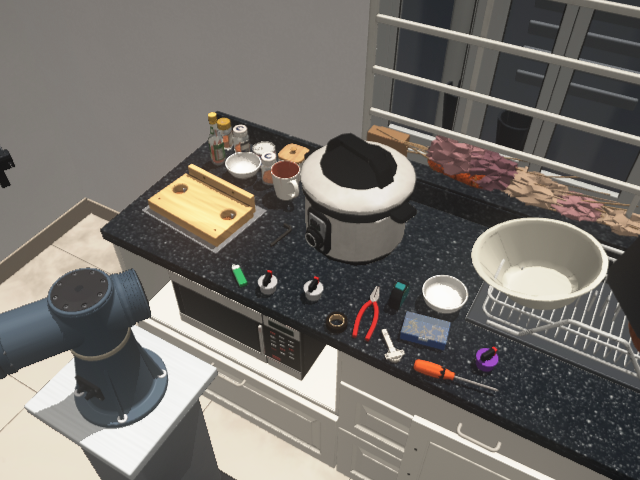

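The two steel cams are the white discs at top (285,307) and (271,343), or scene (284,267) and (290,313). The purple one at top (267,487) is the decoy. The board's bores are at top (228,168) and (236,231). Next, a close crop to check this choice.

```bash
python3 - <<'E'
from h import *
t=snap('top');s=snap('scene')
def cr(c,r,q,h,w,W,H): return cv2.resize(c['frame'][r:r+h,q:q+w,::-1],(W,H),interpolation=cv2.INTER_CUBIC)
a=cr(t,190,145,90,120,400,300);b=cr(t,255,290,45,60,400,300);c=cr(s,160,140,90,120,400,300);d=cr(s,260,250,60,80,400,300)
cv2.imwrite('pics/m1.png',np.vstack([np.hstack([a,b]),np.hstack([c,d])]))
E
```

```text
(no output)
```

View pics/m1.png

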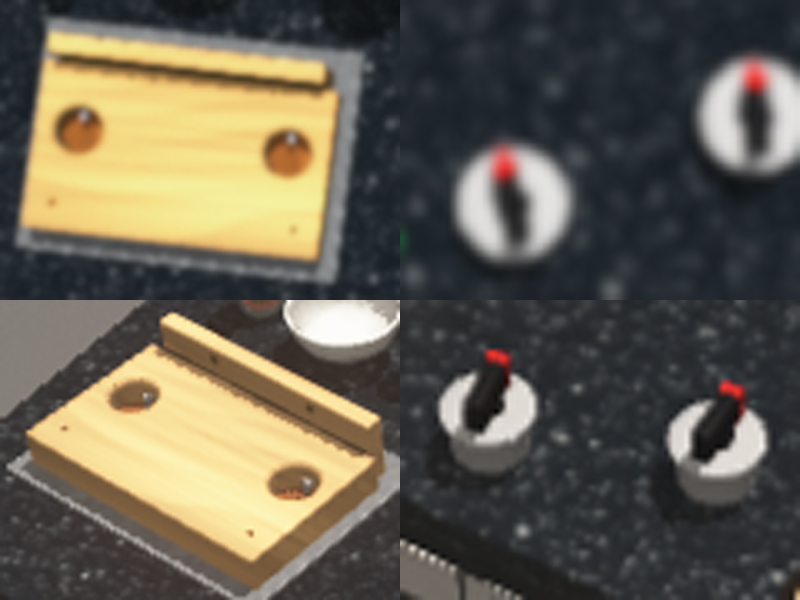

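The crop confirms two white-flanged steel cams with black wings and red ends pointing away from the robot. The bores are clear in both views. Next I'll measure sub-pixel positions.

```bash
cat > m.py <<'E'
from h import *
U=8
def up(c,rc,h=14):
    r,q=int(rc[0]),int(rc[1]); p=c['frame'][r-h:r+h+1,q-h:q+h+1].astype(np.float32)
    return cv2.resize(p,None,fx=U,fy=U,interpolation=cv2.INTER_CUBIC),(r-h,q-h)
def cen(c,rc,fn,z,hull=True,h=14):
    p,o=up(c,rc,h); m=(fn(p)).astype(np.uint8)
    n,lab,st,ce=cv2.connectedComponentsWithStats(m)
    k=1+np.argmax(st[1:,4]); pts=np.argwhere(lab==k)[:,::-1].astype(np.int32)
    hl=cv2.convexHull(pts); M=cv2.moments(hl); x,y=M['m10']/M['m00'],M['m01']/M['m00']
    w=[ray(c,[(v+.5)/U-.5+o[0],(u+.5)/U-.5+o[1]],z)[:2] for u,v in hl[:,0]]; w=np.array(w)
    (ex,ey),(a,b),_=cv2.fitEllipse(hl)
    f=lambda x,y:np.round(ray(c,[(y+.5)/U-.5+o[0],(x+.5)/U-.5+o[1]],z)[:2],4)
    return f(x,y),f(ex,ey),np.round(np.ptp(w,axis=0),3)
white=lambda p:p.min(2)>110
red=lambda p:(p[...,0]-np.maximum(p[...,1],p[...,2])>60)
blk=lambda p:(p.max(2)<90)
hole=lambda p:(p[...,1]<150)
E
python3 - <<'E'
from m import *
t=snap('top');s=snap('scene')
for n,rt,rs in(('a',(285,307),(282,267)),('b',(271,343),(287,313))):
    print(n,'flange top',cen(t,rt,white,.029,h=12))
    print('   flange scene',cen(s,rs,lambda p:p.min(2)>165,.029))
    for c,r0 in((t,rt),(s,rs)):
        print('   red',cen(c,r0,red,.045 if c is s else .05)[0])
for n,rt,rs in(('L',(228,168),(190,180)),('R',(236,231),(215,228))):
    print(n,cen(t,rt,hole,.036,h=10)); print(n,cen(s,rs,hole,.036,h=11))
E
```

```text
a flange top (array([ 0.4152, -0.1427]), array([ 0.4145, -0.137 ]), array([0.052, 0.031]))
   flange scene (array([ 0.416 , -0.1415]), array([ 0.4155, -0.1346]), array([0.048, 0.025]))
   red [ 0.4314 -0.1272]
   red [ 0.4349 -0.1234]
b flange top (array([ 0.455 , -0.2464]), array([ 0.4549, -0.2464]), array([0.053, 0.054]))
   flange scene (array([ 0.4547, -0.2574]), array([ 0.4551, -0.2501]), array([0.049, 0.022]))
   red [ 0.4725 -0.2452]
   red [ 0.4762 -0.2419]
L (array([0.5934, 0.3083]), array([0.5934, 0.3083]), array([0.045, 0.046]))
L (array([0.5922, 0.308 ]), array([0.5923, 0.308 ]), array([0.045, 0.046]))
R (array([0.5712, 0.1096]), array([0.5712, 0.1097]), array([0.045, 0.046]))
R (array([0.5694, 0.1093]), array([0.5694, 0.1092]), array([0.045, 0.046]))
```

```bash
sed -i 's/k=1+np.argmax(st\[1:,4\]); pts=np.argwhere(lab==k)/pts=np.argwhere(np.isin(lab,[k for k in range(1,n) if st[k,4]>150]))/' m.py
python3 - <<'E'
from m import *
t=snap('top');s=snap('scene')
for n,rt,rs in(('a',(285,307),(284,267)),('b',(271,343),(290,313))):
    print(n,'flange top',cen(t,rt,white,.029,h=11))
    print('   flange scene',cen(s,rs,lambda p:p.min(2)>150,.029,h=13))
    for c,r0 in((t,rt),(s,rs)):
        p,o=up(c,r0,12)
        m=(blk(p)&(np.hypot(*np.moveaxis(np.indices(p.shape[:2])-100,0,-1).T).T<65)|red(p))
        # whole wing = black+red within the disc, PCA axis
        print('   red',cen(c,r0,red,.045 if c is s else .05,h=11)[0])
        pts=np.argwhere(m); w=np.array([ray(c,[(a+.5)/U-.5+o[0],(b+.5)/U-.5+o[1]],.05)[:2] for a,b in pts[::5]])
        e,v=np.linalg.eigh(np.cov((w-w.mean(0)).T)); print('   wing',w.mean(0).round(4),np.degrees(np.arctan(v[1,1]/v[0,1])).round(1),np.sqrt(e*12).round(3))
E
```

```text
a flange top (array([ 0.4138, -0.1309]), array([ 0.4137, -0.1308]), array([0.053, 0.055]))
   flange scene (array([ 0.4137, -0.1297]), array([ 0.4139, -0.1295]), array([0.05 , 0.051]))
   red [ 0.4314 -0.1272]
   wing [ 0.4176 -0.1298] 11.1 [0.01  0.043]Traceback (most recent call last):
  File "<stdin>", line 10, in <module>
  File "m.py", line 10, in cen
    hl=cv2.convexHull(pts); M=cv2.moments(hl); x,y=M['m10']/M['m00'],M['m01']/M['m00']
                                                   ~~~~~~~~^~~~~~~~~
ZeroDivisionError: float division by zero
```

```bash
cat > g.py <<'E'
import sys
from h import *
from scipy.spatial.transform import Rotation as R
o=robot.get_obs(); M=R.from_quat(o['tool_rot']).as_matrix(); y0=np.degrees(np.arctan2(M[1,0],M[0,0]))
print('t',round(o['time'],2),'pos',np.round(o['position'],4),'yaw',round(y0,1),'q6',round(o['q'][5],2),'w',round(o['grip_width'],4),'F',np.round(o['ft_force'],1),'tilt',np.round(M[2],3))
for a in sys.argv[1:]:
    x,y,z,w=map(float,a.split(','))
    d=M.T@(np.array([x,y,z])-o['position'])/.3; n=max(np.linalg.norm(d)*.3/.0417,abs((w-y0+180)%360-180)/7.16)
    print(a,'->',np.round(d,4),round(-((w-y0+180)%360-180)/360,4),'rows',round(n,1))
E
python3 g.py .45,.2,.2,170 .414,-.1303,.15,191
```

```text
t 1.8 pos [0.234  0.5795 0.2305] yaw 158.0 q6 -0.18 w 0.0865 F [-0.1 -0.5  0. ] tilt [ 0. -0. -1.]
.45,.2,.2,170 -> [-1.1413 -0.9034  0.1018] -0.0333 rows 10.5
.414,-.1303,.15,191 -> [-1.4423 -1.9692  0.2684] -0.0916 rows 17.7
```

```bash
python3 -m handwheel '[[-0.95,-0.8,0.1,-0.04],[-0.95,-0.8,0.1,-0.04],[-0.95,-0.8,0.1,-0.04],[-0.95,-0.8,0.1,-0.04],[-0.95,-0.8,0.1,-0.04],[-0.95,-0.8,0.1,-0.04],[-0.95,-0.8,0.1,-0.04],[-0.95,-0.8,0.1,-0.04],[-0.95,-0.8,0.1,-0.04],[-0.95,-0.8,0.1,-0.04],[-0.95,-0.8,0.1,-0.04]]' 60 20; python3 g.py .414,-.1303,.12,191
```

```text
time: 2.72
position: [0.4098, 0.2484, 0.2006]
tool_rot: [0.069, 0.998, 0.0, 0.0]
ft_force: [0.5, 1.0, 0.2]
grip_width: 0.0521
grip_force: 0.0
t 2.72 pos [0.4098 0.2484 0.2006] yaw 172.1 q6 -1.12 w 0.0521 F [0.5 1.  0.2] tilt [-0.  0. -1.]
.414,-.1303,.12,191 -> [-0.1875 -1.2484  0.2684] -0.0525 rows 9.3
```

```bash
python3 -m handwheel '[[-0.15,-0.98,0.2,-0.0525],[-0.15,-0.98,0.2,-0.0525],[-0.15,-0.98,0.2,-0.0525],[-0.15,-0.98,0.2,-0.0525],[-0.15,-0.98,0.2,-0.0525],[-0.15,-0.98,0.2,-0.0525],[-0.15,-0.98,0.2,-0.0525],[-0.15,-0.98,0.2,-0.0525],[-0.15,-0.98,0.2,-0.0525],[-0.15,-0.98,0.2,-0.0525]]' 60 20; python3 g.py .414,-.1303,.10,191 .414,-.1303,.0395,191
```

```text
time: 3.55
position: [0.4145, -0.0471, 0.1404]
tool_rot: [-0.098, 0.995, 0.0, -0.0]
ft_force: [0.2, -0.6, 0.4]
grip_width: 0.0519
grip_force: 0.0
t 3.55 pos [ 0.4145 -0.0471  0.1404] yaw -168.8 q6 -2.15 w 0.0519 F [ 0.2 -0.6  0.4] tilt [ 0.     0.001 -1.   ]
.414,-.1303,.10,191 -> [ 0.0554 -0.2717  0.1346] 0.0005 rows 2.2
.414,-.1303,.0395,191 -> [ 0.0554 -0.2718  0.3362] 0.0005 rows 3.1
```

```bash
python3 -m handwheel '[[0.055,-0.272,0.13,0],[0.055,-0.272,0.13,0],[0.055,-0.272,0.13,0],[0.055,-0.272,0.2,0],[0.055,-0.272,0.27,0],[0.055,-0.272,0.27,0]]'; python3 - <<'E'
from m import *
t=snap('top');s=snap('scene')
def cr(c,r,q,h,w): return cv2.resize(c['frame'][r:r+h,q:q+w,::-1],(400,400),interpolation=cv2.INTER_CUBIC)
cv2.imwrite('pics/m2.png',np.hstack([cr(t,255,275,60,60),cr(s,240,230,80,80)]))
E
python3 g.py .414,-.1303,.0395,191
```

```text
time: 4.05
position: [0.4127, -0.1275, 0.0575]
tool_rot: [-0.099, 0.995, 0.002, -0.002]
ft_force: [0.3, 0.4, 1.0]
grip_width: 0.0523
grip_force: 0.0
t 4.15 pos [ 0.4137 -0.1283  0.0596] yaw -168.5 q6 -2.33 w 0.0519 F [-0.7 -0.5  0.8] tilt [ 0.002  0.002 -1.   ]
.414,-.1303,.0395,191 -> [ 0.0004 -0.007   0.0669] 0.0013 rows 0.5
```

View pics/m2.png

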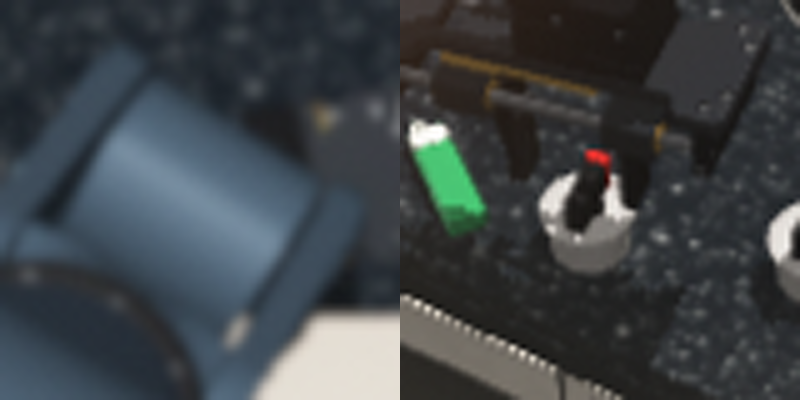

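The scene crop shows the fingers straddling the wing of the first cam. I'll check the projection to be sure they are centred.

```bash
python3 - <<'E'
from m import *
s=snap('scene')
f=lambda p:[round((proj(s,np.array(p))[1]-230+.5)*5+400),round((proj(s,np.array(p))[0]-240+.5)*5)]
c,S=np.cos(np.radians(11.3)),np.sin(np.radians(11.3)); T=[.4137,-.1283]
for k in(-.026,.026): print('tip inner',f([T[0]-S*k,T[1]+c*k,.0516]))
print('wing top centre by estimate',f([.4138,-.1303,.051]),'red end top',f([.4138+.02*c,-.1303+.02*S,.051]),'flange c',f([.4138,-.1303,.029]))
E
```

```text
tip inner [630, 191]
tip inner [537, 167]
wing top centre by estimate [587, 181] red end top [601, 154] flange c [589, 209]
```

Projection agrees with the picture. Now descend and close.

```bash
python3 -m handwheel '[[0,-0.005,0.05,0],[0,-0.005,0.067,0],[0,-0.005,0.067,0],[0,-0.005,0.067,0]]' && python3 -m handwheel '[[0,0,0,0],[0,0,0,0],[0,0,0,0],[0,0,0,0],[0,0,0,0],[0,0,0,0],[0,0,0,0]]' 0 25; python3 g.py .414,-.1303,.15,191
```

```text
time: 4.53
position: [0.4145, -0.1314, 0.0401]
tool_rot: [-0.099, 0.995, -0.0, 0.0]
ft_force: [-0.9, 0.8, -0.3]
grip_width: 0.0521
grip_force: 0.0
time: 5.12
position: [0.4141, -0.1317, 0.0395]
tool_rot: [-0.098, 0.995, 0.0, -0.0]
ft_force: [-0.8, 0.2, 1.3]
grip_width: 0.0134
grip_force: 0.6
t 5.12 pos [ 0.4141 -0.1317  0.0395] yaw -168.7 q6 -2.33 w 0.0134 F [-0.8  0.2  1.3] tilt [ 0.  0. -1.]
.414,-.1303,.15,191 -> [-0.0005  0.0048 -0.3684] 0.0008 rows 2.7
```

```bash
python3 -m handwheel '[[0,0,0,0],[0,0,0,0],[0,0,0,0],[0,0,-0.1,0],[0,0,-0.2,0],[0,0,-0.3,0],[0,0,-0.37,0],[0,0,-0.37,0]]'; python3 g.py .43,.15,.15,180 .5928,.3082,.15,173.6
```

```text
time: 5.78
position: [0.4164, -0.133, 0.1538]
tool_rot: [-0.099, 0.995, -0.003, 0.003]
ft_force: [0.4, -0.4, -1.0]
grip_width: 0.012
grip_force: 25.0
t 5.78 pos [ 0.4164 -0.133   0.1538] yaw -168.7 q6 -2.33 w 0.012 F [ 0.4 -0.4 -1. ] tilt [-0.006 -0.006 -1.   ]
.43,.15,.15,180 -> [-0.2296  0.9162  0.0089] 0.0315 rows 6.8
.5928,.3082,.15,173.6 -> [-0.8653  1.3267  0.0103] 0.0493 rows 11.4
```

```bash
python3 -m handwheel '[[-0.23,0.92,0,0.0315],[-0.23,0.92,0,0.0315],[-0.23,0.92,0,0.0315],[-0.23,0.92,0,0.0315],[-0.23,0.92,0,0.0315],[-0.23,0.92,0,0.0315],[-0.23,0.92,0,0.0315],[-0.23,0.92,0,0.0315]]'; python3 g.py .5928,.3082,.15,173.6
```

```text
time: 6.45
position: [0.4269, 0.1586, 0.1497]
tool_rot: [-0.004, 1.0, 0.001, 0.0]
ft_force: [0.2, -0.7, -1.1]
grip_width: 0.0117
grip_force: 25.0
t 6.45 pos [0.4269 0.1586 0.1497] yaw -179.6 q6 -1.47 w 0.0117 F [ 0.2 -0.7 -1.1] tilt [-0.     0.002 -1.   ]
.5928,.3082,.15,173.6 -> [-5.565e-01  4.946e-01  1.000e-04] 0.0189 rows 5.4
```

```bash
python3 -m handwheel '[[-0.556,0.495,0,0.0189],[-0.556,0.495,0,0.0189],[-0.556,0.495,0,0.0189],[-0.556,0.495,0,0.0189],[-0.556,0.495,0,0.0189],[-0.556,0.495,0,0.0189],[-0.556,0.495,0,0.0189],[-0.556,0.495,0.1,0.0189],[-0.556,0.495,0.2,0.0189],[-0.556,0.495,0.2,0.0189],[-0.556,0.495,0.2,0.0189]]'; python3 - <<'E'
from m import *
t=snap('top');s=snap('scene')
def cr(c,r,q,h,w): return cv2.resize(c['frame'][r:r+h,q:q+w,::-1],(400,400),interpolation=cv2.INTER_CUBIC)
cv2.imwrite('pics/m3.png',np.hstack([cr(t,205,145,50,50),cr(s,160,150,60,60)]))
p=robot.get_obs()['position'];print(p)
f=lambda p:[round((proj(s,np.array(p))[1]-150+.5)*400/60+400),round((proj(s,np.array(p))[0]-160+.5)*400/60)]
print('foot',f([p[0],p[1],p[2]-.0395]),'flange c',f([p[0],p[1],p[2]-.0105]),'bore',f([.5928,.3082,.036]))
E
python3 g.py .5928,.3082,.07,173.6
```

```text
time: 7.37
position: [0.5917, 0.299, 0.0876]
tool_rot: [0.06, 0.998, -0.002, -0.004]
ft_force: [0.2, 0.3, -1.1]
grip_width: 0.0117
grip_force: 25.0
[0.59500052 0.30020786 0.09124649]
foot [613, 169] flange c [602, 119] bore [602, 192]
t 7.47 pos [0.595  0.3002 0.0912] yaw 173.1 q6 -1.15 w 0.0115 F [ 0.3  0.2 -0.2] tilt [-0.001  0.    -1.   ]
.5928,.3082,.07,173.6 -> [0.0105 0.0256 0.0708] -0.0013 rows 0.5
```

View pics/m3.png

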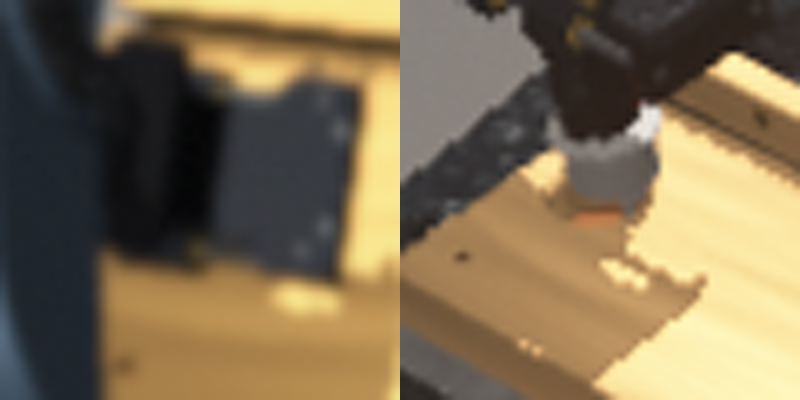

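The crop shows the cam just above the left bore, about 8 mm to its right. The arm was still lagging when the last move was worked out, so I'll correct that and settle.

```bash
python3 -m handwheel '[[0.01,0.0256,0,-0.0013],[0.01,0.0256,0,-0.0013],[0.01,0.0256,0,-0.0013],[0.01,0.0256,0,-0.0013],[0.01,0.0256,0,-0.0013],[0.01,0.0256,0,-0.0013]]'; python3 g.py .5928,.3082,.07,173.6;python3 - <<'E'
from m import *
s=snap('scene')
cv2.imwrite('pics/m4.png',cv2.resize(s['frame'][165:205,160:210,::-1],(800,640),interpolation=cv2.INTER_CUBIC)[:600])
p=robot.get_obs()['position']
f=lambda p:np.array([(proj(s,np.array(p))[1]-160+.5)*16,(proj(s,np.array(p))[0]-165+.5)*16])
for n,z,r in(('foot',p[2]-.0395,.0215),('flange',p[2]-.0105,.026)):
    e=np.array([f([p[0]+r*np.cos(a),p[1]+r*np.sin(a),z]) for a in np.arange(0,6.28,.05)])
    print(n,'L,T,R,B',e.min(0).round(),e.max(0).round())
E
```

```text
time: 7.97
position: [0.5927, 0.3088, 0.0908]
tool_rot: [0.055, 0.998, 0.0, 0.0]
ft_force: [0.4, 0.3, -1.3]
grip_width: 0.0119
grip_force: 25.0
t 7.97 pos [0.5927 0.3088 0.0908] yaw 173.6 q6 -1.15 w 0.0119 F [ 0.4  0.3 -1.3] tilt [-0.  0. -1.]
.5928,.3082,.07,173.6 -> [-0.0005 -0.0018  0.0693] 0.0001 rows 0.5
foot L,T,R,B [195. 249.] [423. 392.]
flange L,T,R,B [143. 115.] [422. 288.]
```

View pics/m4.png

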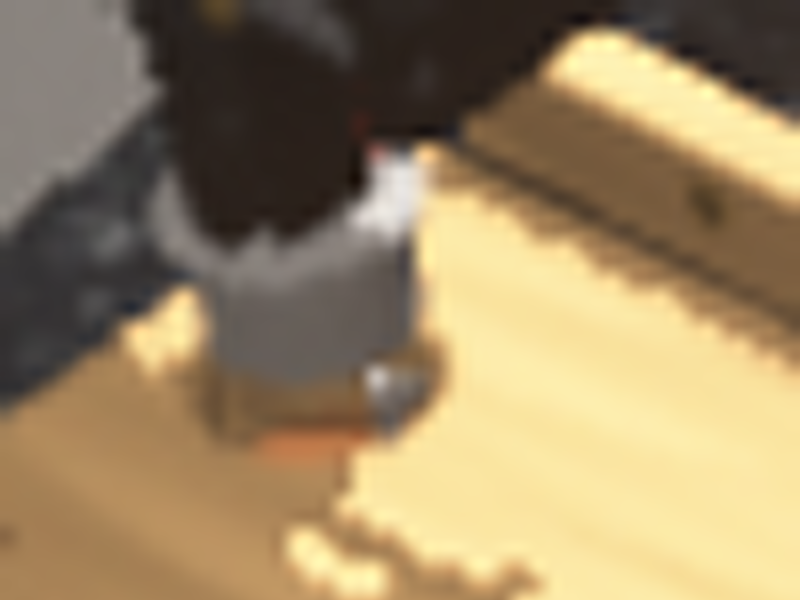

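The cam matches its predicted outline within about 0.5 mm, and the red end points at the rail. Next is a slow descent.

```bash
python3 -m handwheel '[[-0.0005,-0.0018,0.02,0],[-0.0005,-0.0018,0.04,0],[-0.0005,-0.0018,0.05,0],[-0.0005,-0.0018,0.06,0],[-0.0005,-0.0018,0.07,0],[-0.0005,-0.0018,0.08,0],[-0.0005,-0.0018,0.08,0]]'; python3 g.py .5928,.3082,.0495,173.6
```

```text
time: 8.6
position: [0.5924, 0.3081, 0.0656]
tool_rot: [0.056, 0.998, -0.0, -0.001]
ft_force: [0.1, -0.2, -0.9]
grip_width: 0.0116
grip_force: 25.0
t 8.6 pos [0.5924 0.3081 0.0656] yaw 173.6 q6 -1.15 w 0.0116 F [ 0.1 -0.2 -0.9] tilt [ 0.001 -0.    -1.   ]
.5928,.3082,.0495,173.6 -> [-0.0015  0.0004  0.0535] 0.0001 rows 0.4
```

Already 10 mm into the bore without force. On down.

```bash
python3 -m handwheel '[[0,0,0.012,0],[0,0,0.024,0],[0,0,0.034,0],[0,0,0.044,0],[0,0,0.05,0],[0,0,0.055,0],[0,0,0.055,0],[0,0,0.055,0]]'; python3 g.py .5928,.3082,.0495,173.6
```

```text
time: 9.27
position: [0.5928, 0.3092, 0.0501]
tool_rot: [0.056, 0.998, 0.001, 0.0]
ft_force: [-1.6, 4.4, 1.5]
grip_width: 0.0115
grip_force: 25.0
t 9.27 pos [0.5928 0.3092 0.0501] yaw 173.6 q6 -1.15 w 0.0115 F [-1.6  4.4  1.5] tilt [-0.     0.002 -1.   ]
.5928,.3082,.0495,173.6 -> [-0.0004 -0.0033  0.002 ] 0.0001 rows 0.0
```

```bash
python3 -m handwheel '[[-0.0005,-0.003,0.004,0],[-0.0005,-0.003,0.006,0],[-0.0005,-0.003,0.006,0],[-0.0005,-0.003,0.006,0]]'; python3 g.py; python3 -m handwheel '[[0,0,0,0],[0,0,0,0],[0,0,0,0],[0,0,0,0],[0,0,-0.05,0],[0,0,-0.15,0],[0,0,-0.25,0],[0,0,-0.35,0],[0,0,-0.35,0],[0,0,-0.35,0]]' 60; python3 g.py .43,.1,.15,180 .455,-.2464,.12,183
```

```text
time: 9.6
position: [0.593, 0.3091, 0.049]
tool_rot: [0.056, 0.998, 0.002, 0.0]
ft_force: [-3.0, 6.3, 5.9]
grip_width: 0.0118
grip_force: 25.0
t 9.6 pos [0.593  0.3091 0.049 ] yaw 173.6 q6 -1.15 w 0.0118 F [-3.   6.3  5.9] tilt [-0.001  0.003 -1.   ]
time: 10.43
position: [0.5943, 0.3072, 0.1553]
tool_rot: [0.056, 0.998, 0.001, 0.002]
ft_force: [-0.6, 0.1, -0.6]
grip_width: 0.0519
grip_force: 0.0
t 10.43 pos [0.5943 0.3072 0.1553] yaw 173.6 q6 -1.15 w 0.0519 F [-0.6  0.1 -0.6] tilt [-0.004  0.001 -1.   ]
.43,.1,.15,180 -> [ 0.4674 -0.7472  0.0146] -0.0177 rows 6.3
.455,-.2464,.12,183 -> [ 0.2567 -1.8856  0.1141] -0.0261 rows 13.7
```

```bash
python3 -m handwheel '[[0.467,-0.747,0,-0.0177],[0.467,-0.747,0,-0.0177],[0.467,-0.747,0,-0.0177],[0.467,-0.747,0,-0.0177],[0.467,-0.747,0,-0.0177],[0.467,-0.747,0,-0.0177],[0.467,-0.747,0,-0.0177],[0.467,-0.747,0,-0.0177],[0.467,-0.747,0,-0.0177]]'; python3 - <<'E'
from m import *
t=snap('top');s=snap('scene')
print(cen(t,(271,343),white,.029,h=11),cen(s,(290,313),lambda p:p.min(2)>150,.029,h=13))
p,o=up(t,(271,343),12); ii=np.indices(p.shape[:2])-100
m=((p.max(2)<90)&(np.hypot(ii[0],ii[1])<60))|red(p)
w=np.array([ray(t,[(a+.5)/U-.5+o[0],(b+.5)/U-.5+o[1]],.05)[:2] for a,b in np.argwhere(m)[::5]])
e,v=np.linalg.eigh(np.cov((w-w.mean(0)).T)); print('wing',w.mean(0).round(4),np.degrees(np.arctan(v[1,1]/v[0,1])).round(1),np.sqrt(e*12).round(3))
E
python3 g.py  .455,-.2464,.12,183
```

```text
time: 11.18
position: [0.4279, 0.0995, 0.1524]
tool_rot: [0.001, 1.0, 0.0, -0.001]
ft_force: [-0.4, 0.1, 0.5]
grip_width: 0.0518
grip_force: 0.0
(array([ 0.455 , -0.2463]), array([ 0.455 , -0.2464]), array([0.053, 0.055])) (array([ 0.4547, -0.2451]), array([ 0.455, -0.245]), array([0.05 , 0.052]))
wing [ 0.4593 -0.2451] 1.4 [0.01  0.041]
t 11.28 pos [0.4297 0.1004 0.1528] yaw -180.0 q6 -1.6 w 0.0526 F [-0.7 -0.5  0.3] tilt [-0.001  0.    -1.   ]
.455,-.2464,.12,183 -> [-0.0839 -1.156   0.1091] -0.0083 rows 8.4
```

```bash
python3 -m handwheel '[[-0.07,-0.98,0.1,-0.0045],[-0.07,-0.98,0.1,-0.0045],[-0.07,-0.98,0.1,-0.0045],[-0.07,-0.98,0.1,-0.0045],[-0.07,-0.98,0.1,-0.0045],[-0.07,-0.98,0.1,-0.0045],[-0.07,-0.98,0.1,-0.0045],[-0.07,-0.98,0.1,-0.0045],[-0.07,-0.98,0.1,-0.0045],[-0.07,-0.98,0.1,-0.0045]]'; python3 g.py  .455,-.2457,.08,181.6
```

```text
time: 12.12
position: [0.4499, -0.1932, 0.1226]
tool_rot: [-0.014, 1.0, 0.001, -0.001]
ft_force: [-0.2, -0.4, 0.1]
grip_width: 0.0519
grip_force: 0.0
t 12.12 pos [ 0.4499 -0.1932  0.1226] yaw -178.4 q6 -2.23 w 0.0519 F [-0.2 -0.4  0.1] tilt [ 0.001  0.001 -1.   ]
.455,-.2457,.08,181.6 -> [-0.012  -0.1756  0.1416] 0.0001 rows 1.6
```

```bash
python3 -m handwheel '[[-0.012,-0.176,0,0],[-0.012,-0.176,0.1,0],[-0.012,-0.176,0.14,0],[-0.012,-0.176,0.14,0],[-0.012,-0.176,0.14,0],[-0.012,-0.176,0.14,0]]'; python3 g.py  .455,-.2457,.0395,181.6
```

```text
time: 12.62
position: [0.4551, -0.2448, 0.0817]
tool_rot: [-0.015, 1.0, 0.0, -0.0]
ft_force: [0.2, 0.5, -0.2]
grip_width: 0.0522
grip_force: 0.0
t 12.62 pos [ 0.4551 -0.2448  0.0817] yaw -178.2 q6 -2.31 w 0.0522 F [ 0.2  0.5 -0.2] tilt [ 0.  0. -1.]
.455,-.2457,.0395,181.6 -> [ 0.0003 -0.0032  0.1406] 0.0005 rows 1.0
```

```bash
python3 -m handwheel '[[0,-0.003,0.07,0],[0,-0.003,0.12,0],[0,-0.003,0.14,0],[0,-0.003,0.14,0],[0,-0.003,0.14,0]]' && python3 -m handwheel '[[0,0,0,0],[0,0,0,0],[0,0,0,0],[0,0,0,0],[0,0,0,0],[0,0,0,0],[0,0,0,0],[0,0,0,0],[0,0,0,0],[0,0,0,0]]' 0 25; python3 g.py && python3 -m handwheel '[[0,0,-0.1,0],[0,0,-0.2,0],[0,0,-0.3,0],[0,0,-0.37,0],[0,0,-0.37,0],[0,0,-0.37,0]]';  python3 g.py .43,.0,.15,180 .5703,.1095,.15,173.6
```

```text
time: 13.03
position: [0.4552, -0.247, 0.0398]
tool_rot: [-0.015, 1.0, -0.0, 0.0]
ft_force: [-0.0, -0.5, -0.2]
grip_width: 0.0524
grip_force: 0.0
time: 13.87
position: [0.4547, -0.2475, 0.039]
tool_rot: [-0.014, 1.0, 0.0, -0.0]
ft_force: [0.5, -0.2, -1.8]
grip_width: 0.0118
grip_force: 25.0
t 13.87 pos [ 0.4547 -0.2475  0.039 ] yaw -178.4 q6 -2.31 w 0.0118 F [ 0.5 -0.2 -1.8] tilt [ 0.  0. -1.]
time: 14.37
position: [0.4553, -0.2479, 0.1511]
tool_rot: [-0.014, 1.0, -0.001, 0.001]
ft_force: [-0.6, -0.3, -1.5]
grip_width: 0.0117
grip_force: 25.0
t 14.37 pos [ 0.4553 -0.2479  0.1511] yaw -178.4 q6 -2.31 w 0.0117 F [-0.6 -0.3 -1.5] tilt [-0.002 -0.002 -1.   ]
.43,.0,.15,180 -> [0.0609 0.8283 0.002 ] 0.0045 rows 6.0
.5703,.1095,.15,173.6 -> [-0.4169  1.1799  0.0023] 0.0223 rows 9.0
```

```bash
python3 -m handwheel '[[0.06,0.98,0,0.01],[0.06,0.98,0,0.01],[0.06,0.98,0,0.01],[0.06,0.98,0,0.01],[0.06,0.98,0,0.01],[0.06,0.98,0,0.01],[0.06,0.98,0,0.01],[0.06,0.98,0,0.01],[0.06,0.98,0,0.01],[0.06,0.98,0,0.01],[0.06,0.98,0,0.01]]';  python3 g.py .5703,.1095,.15,173.6
```

```text
time: 15.28
position: [0.4287, 0.0448, 0.1495]
tool_rot: [0.018, 1.0, -0.0, -0.0]
ft_force: [-0.8, 0.1, -0.5]
grip_width: 0.0118
grip_force: 25.0
t 15.28 pos [0.4287 0.0448 0.1495] yaw 178.0 q6 -1.69 w 0.0118 F [-0.8  0.1 -0.5] tilt [ 0.001 -0.    -1.   ]
.5703,.1095,.15,173.6 -> [-0.4638  0.2324 -0.0019] 0.0121 rows 3.7
```

```bash
python3 -m handwheel '[[-0.464,0.234,0,0.0121],[-0.464,0.234,0,0.0121],[-0.464,0.234,0,0.0121],[-0.464,0.234,0,0.0121],[-0.464,0.234,0,0.0121],[-0.464,0.234,0.1,0.0121],[-0.464,0.234,0.19,0.0121],[-0.464,0.234,0.19,0.0121],[-0.464,0.234,0.19,0.0121],[-0.464,0.234,0.19,0.0121]]';  python3 g.py .5703,.110,.065,173.6
```

```text
time: 16.12
position: [0.5706, 0.1099, 0.0937]
tool_rot: [0.056, 0.998, -0.0, 0.0]
ft_force: [0.5, -0.3, -1.2]
grip_width: 0.0118
grip_force: 25.0
t 16.12 pos [0.5706 0.1099 0.0937] yaw 173.5 q6 -1.46 w 0.0118 F [ 0.5 -0.3 -1.2] tilt [-0.001 -0.    -1.   ]
.5703,.110,.065,173.6 -> [0.0012 0.0003 0.0958] -0.0001 rows 0.7
```

```bash
python3 -m handwheel '[[0.001,0,0.02,0],[0.001,0,0.04,0],[0.001,0,0.055,0],[0.001,0,0.065,0],[0.001,0,0.075,0],[0.001,0,0.085,0],[0.001,0,0.09,0],[0.001,0,0.09,0]]';  python3 g.py .5703,.110,.0495,173.6
```

```text
time: 16.78
position: [0.5695, 0.1114, 0.0657]
tool_rot: [0.055, 0.998, -0.0, -0.0]
ft_force: [0.0, -0.6, -0.3]
grip_width: 0.0121
grip_force: 25.0
t 16.78 pos [0.5695 0.1114 0.0657] yaw 173.7 q6 -1.46 w 0.0121 F [ 0.  -0.6 -0.3] tilt [ 0.001 -0.    -1.   ]
.5703,.110,.0495,173.6 -> [-0.0033 -0.0043  0.0541] 0.0002 rows 0.4
```

```bash
python3 -m handwheel '[[-0.001,-0.001,0.012,0],[-0.001,-0.001,0.024,0],[-0.001,-0.001,0.034,0],[-0.001,-0.001,0.044,0],[-0.001,-0.001,0.05,0],[-0.001,-0.001,0.056,0],[-0.001,-0.001,0.06,0],[-0.001,-0.001,0.06,0],[-0.001,-0.001,0.06,0]]';  python3 g.py
```

```text
time: 17.53
position: [0.5699, 0.1109, 0.0488]
tool_rot: [0.055, 0.998, -0.0, 0.0]
ft_force: [-1.8, -0.6, 4.7]
grip_width: 0.0119
grip_force: 25.0
t 17.53 pos [0.5699 0.1109 0.0488] yaw 173.7 q6 -1.46 w 0.0119 F [-1.8 -0.6  4.7] tilt [-0. -0. -1.]
```

```bash
python3 -m handwheel '[[0,0,-0.002,0],[0,0,-0.002,0],[0,0,-0.002,0.018],[0,0,-0.002,0.036],[0,0,-0.002,0.054],[0,0,-0.002,0.072],[0,0,-0.002,0.09],[0,0,-0.002,0.108],[0,0,-0.002,0.126],[0,0,-0.002,0.144],[0,0,-0.002,0.162],[0,0,-0.002,0.18],[0,0,-0.002,0.198],[0,0,-0.002,0.216],[0,0,-0.002,0.234],[0,0,-0.002,0.252],[0,0,-0.002,0.254],[0,0,-0.002,0.254],[0,0,-0.002,0.254],[0,0,-0.002,0.254]]' 0 45;  python3 g.py
```

```text
time: 19.2
position: [0.5726, 0.1126, 0.0491]
tool_rot: [0.754, 0.657, 0.003, 0.001]
ft_force: [2.0, 5.1, -0.5]
grip_width: 0.0115
grip_force: 45.0
t 19.2 pos [0.5726 0.1126 0.0491] yaw 82.2 q6 0.14 w 0.0115 F [ 2.   5.1 -0.5] tilt [ 0.003  0.006 -1.   ]
```

```bash
python3 -m handwheel '[[0,0,0,0],[0,0,0,0],[0,0,0,0],[0,0,0,0],[0,0,0,0],[0,0,-0.05,0],[0,0,-0.15,0],[0,0,-0.25,0],[0,0,-0.25,0],[0,0,-0.25,0],[0,0,-0.25,0]]' 60; python3 g.py .593,.309,.12,173.6
```

```text
time: 20.12
position: [0.5694, 0.1108, 0.1235]
tool_rot: [0.753, 0.658, -0.0, -0.0]
ft_force: [-0.5, -0.3, -0.7]
grip_width: 0.0522
grip_force: 0.0
t 20.12 pos [0.5694 0.1108 0.1235] yaw 82.2 q6 0.14 w 0.0522 F [-0.5 -0.3 -0.7] tilt [-0.    -0.001 -1.   ]
.593,.309,.12,173.6 -> [ 0.6652 -0.0115  0.0114] -0.2538 rows 12.8
```

```bash
python3 -m handwheel '[[0.665,-0.0115,0,-0.2538],[0.665,-0.0115,0,-0.2538],[0.665,-0.0115,0,-0.2538],[0.665,-0.0115,0,-0.2538],[0.665,-0.0115,0,-0.2538],[0.665,-0.0115,0,-0.2538],[0.665,-0.0115,0,-0.2538],[0.665,-0.0115,0,-0.2538],[0.665,-0.0115,0,-0.2538],[0.665,-0.0115,0,-0.2538],[0.665,-0.0115,0,-0.2538],[0.665,-0.0115,0,-0.2538],[0.665,-0.0115,0,-0.2538],[0.665,-0.0115,0,-0.2538],[0.665,-0.0115,0,-0.2538],[0.665,-0.0115,0,-0.2538],[0.665,-0.0115,0,-0.2538]]'; python3 g.py .593,.309,.0495,173.6
```

```text
time: 21.53
position: [0.5932, 0.3089, 0.1231]
tool_rot: [0.057, 0.998, -0.0, -0.001]
ft_force: [-0.1, -0.1, 0.4]
grip_width: 0.0524
grip_force: 0.0
t 21.53 pos [0.5932 0.3089 0.1231] yaw 173.5 q6 -1.14 w 0.0524 F [-0.1 -0.1  0.4] tilt [ 0.001 -0.001 -1.   ]
.593,.309,.0495,173.6 -> [0.0004 0.0003 0.2452] -0.0002 rows 1.8
```

```bash
python3 -m handwheel '[[0,0,0.1,0],[0,0,0.18,0],[0,0,0.23,0],[0,0,0.245,0],[0,0,0.245,0],[0,0,0.245,0]]'; python3 -m handwheel '[[0,0,0,0],[0,0,0,0],[0,0,0,0],[0,0,0,0],[0,0,0,0],[0,0,0,0],[0,0,0,0],[0,0,0,0],[0,0,0,0],[0,0,0,0]]' 0 45; python3 g.py
```

```text
time: 22.03
position: [0.5941, 0.3093, 0.0507]
tool_rot: [0.056, 0.998, 0.0, 0.001]
ft_force: [-0.1, 0.9, -0.5]
grip_width: 0.0523
grip_force: 0.0
time: 22.87
position: [0.5936, 0.3092, 0.0503]
tool_rot: [0.056, 0.998, 0.0, 0.0]
ft_force: [-1.1, 0.1, 1.6]
grip_width: 0.0117
grip_force: 45.0
t 22.87 pos [0.5936 0.3092 0.0503] yaw 173.6 q6 -1.15 w 0.0117 F [-1.1  0.1  1.6] tilt [-0.  0. -1.]
```

```bash
python3 -m handwheel '[[0,0,0.002,0],[0,0,0.002,0.018],[0,0,0.002,0.036],[0,0,0.002,0.054],[0,0,0.002,0.072],[0,0,0.002,0.09],[0,0,0.002,0.108],[0,0,0.002,0.126],[0,0,0.002,0.144],[0,0,0.002,0.162],[0,0,0.002,0.18],[0,0,0.002,0.198],[0,0,0.002,0.216],[0,0,0.002,0.234],[0,0,0.002,0.252],[0,0,0.002,0.254],[0,0,0.002,0.254],[0,0,0.002,0.254],[0,0,0.002,0.254]]' 0 45;  python3 g.py;  python3 -m handwheel '[[0,0,0,0],[0,0,0,0],[0,0,0,0],[0,0,0,0],[0,0,0,0],[0,0,-0.05,0],[0,0,-0.15,0],[0,0,-0.25,0],[0,0,-0.35,0],[0,0,-0.45,0],[0,0,-0.5,0],[0,0,-0.5,0]]' 60; python3 g.py .35,.35,.2,90
```

```text
time: 24.45
position: [0.5954, 0.3106, 0.0505]
tool_rot: [0.753, 0.658, 0.003, 0.0]
ft_force: [2.7, 5.3, 1.4]
grip_width: 0.012
grip_force: 45.0
t 24.45 pos [0.5954 0.3106 0.0505] yaw 82.3 q6 0.45 w 0.012 F [2.7 5.3 1.4] tilt [ 0.004  0.004 -1.   ]
time: 25.45
position: [0.596, 0.3098, 0.2045]
tool_rot: [0.754, 0.657, 0.004, 0.002]
ft_force: [-0.2, 0.5, 0.3]
grip_width: 0.0518
grip_force: 0.0
t 25.45 pos [0.596  0.3098 0.2045] yaw 82.2 q6 0.45 w 0.0518 F [-0.2  0.5  0.3] tilt [ 0.004  0.008 -1.   ]
.35,.35,.2,90 -> [ 0.0211 -0.8307  0.0082] -0.0217 rows 6.0
```

```bash
python3 -m handwheel '[[0.5,-0.9,0,0],[0.5,-0.9,0,0],[0.5,-0.9,0,0],[0.5,-0.9,0,0],[0.5,-0.9,0,0],[0.5,-0.9,0,0],[0.5,-0.9,0,0],[0.5,-0.9,0,0],[0.5,-0.9,0,0],[0.5,-0.9,0,0]]'; python3 - <<'E'
from m import *
t=snap('top');s=snap('scene')
def cr(c,r,q,h,w,W,H): return cv2.resize(c['frame'][r:r+h,q:q+w,::-1],(W,H),interpolation=cv2.INTER_CUBIC)
a=cr(t,190,145,90,120,400,300);b=cr(s,160,140,90,120,400,300);c=cr(t,110,130,210,280,400,300);d=cr(s,110,100,300,400,400,300)
cv2.imwrite('pics/m5.png',np.vstack([np.hstack([a,b]),np.hstack([c,d])]))
E
```

```text
time: 26.28
position: [0.345, 0.4942, 0.1981]
tool_rot: [0.753, 0.658, -0.001, 0.0]
ft_force: [0.3, -0.5, -1.2]
grip_width: 0.0522
grip_force: 0.0
```

View pics/m5.png

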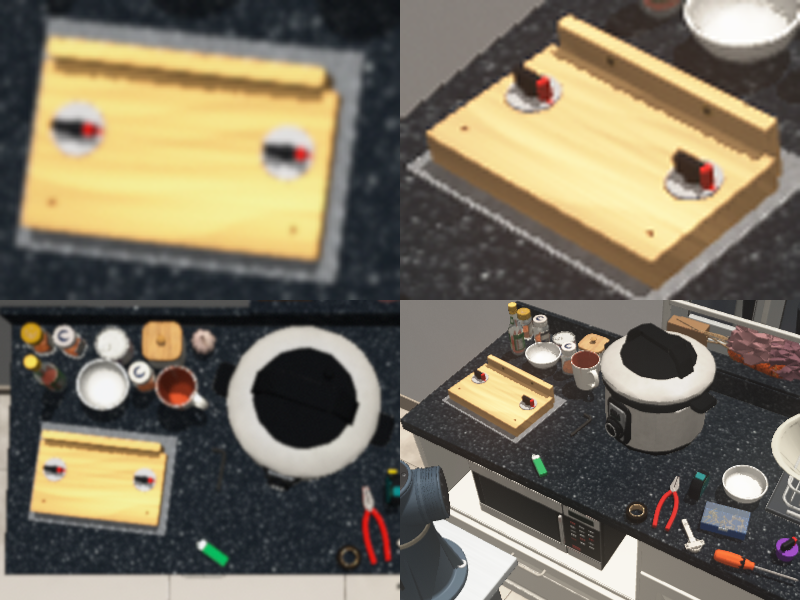

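Both wings lie along the rail with red ends to the right, and the flanges are flat on the board. The bystanders haven't moved. A numeric check will show whether the rail closed at both ends.

```bash
python3 - <<'E'
from m import *
for n,rois in(('top',{'L':(196,158,20,22),'R':(202,226,20,18),'board':(245,160,25,80)}),('scene',{'L':(160,184,22,18),'R':(188,238,22,22),'board':(205,145,30,60)})):
    c=snap(n); g1=cv2.cvtColor(c['frame'],cv2.COLOR_RGB2GRAY).astype(np.float32); g0=cv2.imread(f'pics/{n}0.png',0).astype(np.float32)
    rt,ct=proj(c,np.array([.65,.2,.066])); r2,c2=proj(c,np.array([.646,.2005,.066])); print(n,'4 mm closing = dcol,drow',round(c2-ct,2),round(r2-rt,2))
    for k,(r,q,h,w) in rois.items():
        W=np.eye(2,3,dtype=np.float32)
        _,W=cv2.findTransformECC(g0[r:r+h,q:q+w],g1[r:r+h,q:q+w],W,cv2.MOTION_TRANSLATION,(3,200,1e-6),None,1)
        print(' ',k,W[:,2].round(2))
E
```

```text
top 4 mm closing = dcol,drow -0.19 1.27
  L [-0.01  1.23]
  R [-0.47  1.13]
  board [ 0. -0.]
scene 4 mm closing = dcol,drow -0.93 0.68
  L [-0.69  0.7 ]
  R [-0.82  0.6 ]
  board [0.   0.01]
```

Both rail ends have moved in by about 4 mm and the board hasn't moved, so I'm handing in.

```bash
python3 -c "
from rig import job; print(job.hand_in())"
```

```text
the job is handed in; nothing more can be done
None
```

Both cams are seated and turned about 91° clockwise, the rail has drawn in about 4 mm at both ends (closed, by the camera check), nothing else on the worktop looked moved, and the job was handed in at about 26 s of the 72 s allowed; the judge's verdict was not shown.

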